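# Back off the ratchet bookend of a parts-box rack

### The job

Open up the parts-box rack for restocking: with a fingertip press the yellow release pad of the sliding bookend down and, keeping it pressed, push the bookend back along its bar, away from the boxes, fully home against the black end stop; then let the pad spring up. Only press and push: nothing is picked up, and the black parts boxes, those in the rack and the one beside it, are left untouched.

Things in the scene. Friction and masses are not known exactly. Their poses are not given: they have to be found in the camera images.
- rack: fixed grey sheet-metal tray, 170 x 410 x 3 mm, origin at the centre of its underside, z up. Its y axis runs along the ratchet bar: the parts boxes stand at its -y end against a fixed end plate 90 mm high; +y is the way the bookend is pushed back. The bar (20 mm wide, saw teeth on top, 27.5 mm above the bench) lies along the near edge at rack x = -55 mm
- end_stop (a point): top inner edge of the black end stop on the bar, 28 mm above the bench: the bookend's carriage meets it when fully back. The yellow pad passes over it. Axes as the rack's
- bookend (a joint): position of the sliding bookend along the bar, in m: grows as it is pushed back along rack +y; 0.160 is fully back against the end stop; starts between 0 and 0.06. It slides with about 2 N of friction. The ratchet (8 mm pitch) lets it move towards the boxes but blocks it from moving back unless the release is held down
- release (a joint): angle of the yellow release rocker, in rad: 0 is up (pawl in the teeth), grows as the pad is pressed down, to a stop at 0.28. The pawl clears the teeth beyond about 0.13. Unpressed it may read up to 0.13 when the pawl rests on a tooth. About 3 N on the pad starts it, 7 N holds it right down; let go, it springs up
- pad (a point): point on the flat top of the yellow thumb pad, on its centre line, 48 mm above the bench when up; axes as the rack's when up. The pad rides on the bookend, on the side away from the boxes. It is 44 mm wide across the bar; along rack y its flat top runs from 26 mm before this point (box side) to 19 mm past it, where the upturned end begins
- pad_end (a point): middle of the top edge of the pad's upturned end, a lip 4 mm thick standing 14 mm above the pad across its full width, 21 mm past the pad point: the fingertip pushes against its inner face. 62 mm above the bench when up
- pin (a point): cross pin about which the release rocks, 25 mm above the bench, 36 mm from the pad point towards the boxes: pressing tips the pad down at its upturned end. The carriage cover over the pin (35 mm wide, top 47 mm above the bench) ends 31 mm before the pad point
- bookend_face (a point): centre of the face, looking towards the boxes, of the bookend's white upright plate: 146 mm across the tray, 3 mm thick, top 90 mm above the bench. This face is 74 mm from the pad point along rack -y. Axes as the rack's
- box_a: closed black parts box, yellow tag, 112 x 43.5 x 85 mm, 0.25 kg, loose, standing in the rack between end plate and bookend; origin at the centre of its underside, its long side across the bar (x). Leave it untouched
- box_b: the same box with a blue tag, standing in the rack
- box_c: the same box with a red tag, standing in the rack
- box_new: the same box with a plain paper tag, standing on the bench beyond the fixed end of the rack, waiting to be loaded later. Leave it untouched
Not all that is in view belongs to the job. What is shaped like the box_c but green or purple is not meant. What is shaped like the box_b but pink is not meant.

How it is judged:
By the outcome, as a careful person would: the job done as asked, in the order asked, and still so for the second after the job is handed in, with the robot touching nothing.
It also fails if it takes over 38 s, if anything falls off the work surface, if the arm or the gripper's body presses on something with over 40 N, if the wrist force passes 120 N, or if a joint passes its speed limit or range.

### The arm

A 7-joint arm with a two-finger parallel gripper is mounted at the origin on the work surface. World frame = base frame: x ahead of the robot, y to its left, z up, the work surface at z = 0. Lengths are in m, angles in rad, forces in N, time in s.
With the tool pointing down it reaches from about 0.425 to 0.925 m from the base axis. Payload 6.8 kg.
Tool frame: the origin (TCP) lies between the finger pads; the fingertips stand 8 mm ahead of it and the grasp point (between the pads) lies 11 mm behind it (manip.tip_reach is the distance from the TCP to the fingertips, in m); x points along the fingers, z is the direction in which the jaws open and shut, and the axes are right-handed (so a half turn about x gives the same grasp; the last joint's range is limited). The gripper opens to 88 mm and grips with 3 to 60 N. Pads are 20 mm wide; open, the fingers measure 115 mm over their backs; the gripper's body (75 mm by 178 mm) begins 61 mm behind the grasp point.
Start: joints at [1.049, 0.477, 0.022, 1.555, -0.011, 1.109, -0.083], TCP at [0.271, -0.618, 0.231] pointing down, gripper open.
Joint ranges: [-2.96, 2.96], [-0.34, 2.1], [-1.41, 1.46], [0.24, 2.44], [-1.37, 4.51], [0.17, 1.92], [-2.96, 2.96]. Speed limits (rad/s): [2.39, 2.39, 3.14, 3.14, 3.14, 3.14, 3.14].

### API

Orientations are given as a rotation vector (axis times angle).
In Python, from station import sensors, capture, camera_info, order, manip gives the robot as it stands.
- The arm moves only by the tool step_arm, never from a script. Its argument "steps" is a list that holds one entry, the list of rows, each a list of 6 numbers: the shift along the tool's x, y, z normalised to -1 to 1, where 1 is 0.1 m, then the turn, a rotation vector about the tool's x, y, z normalised to -1 to 1, where 1 is 180 degrees. In form: [[[dx, dy, dz, ax, ay, az], ...]]. A call has 1 to 5 rows; each row is the pose to reach, as a shift and turn from the pose commanded when the call began, along the tool's axes at that moment, turning the shorter way round; what a row does not reach only later rows make up. A row lasts 1/8 s, in which the tool goes at most 62.5 mm and 10.7 degrees, less where a joint would pass 70% of its speed; a pose out of reach is approached as far as the arm can. A call with a number of a shift or a turn outside -1 to 1 is refused whole. A call with a gripper value outside its range is refused whole. "fingers" is the opening, from 0 (shut) to 1 (fully open), set as the call begins (left out, the last holds). The fingers move at their own pace and stop on an object; "grip_force" is the grip in N (left out, the last holds). Time passes only in rows, so rows that repeat a pose let the fingers close. It gives the time, the measured TCP pose, the force and the opening at its end, in the units of the state.
- sensors.state(): the state, without advancing time (a new reading comes with each control period).
- capture(name): name is "side" or "top" or "wrist"; returns the picture (384x512x3 uint8, blue, green, red); there is no depth.
- camera_info(name): a dict with "fx", "fy", "cx", "cy" (pixels), "R" (3x3) and "t" (3): a world point X has camera coordinates R X + t. Camera axes: x right, y down, z forward; pixel columns grow to the right and rows downward; lengths in m; the calibration is good to about 2 mm. A picture is of the moment at which its call begins: read the wrist's pose just before it. camera_info takes no time and is no camera call; for the wrist camera it gives the pose at the moment of the call.
- order.finish_job(): hands the job in, once; it reports no verdict.
The state is a dict: "time": time; "joint_positions": joint angles; "dq": joint speeds; "joint_torque": joint torques, N m; "eef_pos": TCP position; "ee_rot": TCP orientation; "ft_force": force on the tool from outside, world axes, zero at the start; "ft_torque": the same for the moment, N m; "width": finger opening in m.
Only numpy, scipy, OpenCV 4.12 (cv2) and the standard library are available. Lean on these libraries where they do the work, as an engineer would, in place of code of your own. Each camera call takes 0.05 s, during which the arm holds its last target. There are 200 camera calls.

## Working session

There is one attempt and no reset: what is moved stays moved. The work goes in short steps, Python scripts to look and compute and a tool call to move; the robot and the scene stay as the last step left them, time stands still between calls to the robot, and variables do not carry over. Pictures are saved under pics/ and viewed, about 8 in all and at most 12, crops included, and the job is handed in when it is done.

Besides the shell and the picture viewer there is one more tool, called after ">>>" by a JSON object that holds its "api" and its "payload". step_arm: Moves the arm, as the interface text tells. Scaled input: -1 to 1 covers 0.1 m each way for a shift and 180 degrees each way for a turn. Its arguments: {"type":"object","properties":{"steps":{"type":"array"},"fingers":{"type":"number"},"grip_force":{"type":"number"}},"required":["steps"]}

```bash
ls; mkdir -p pics; python3 - <<'E'
from station import sensors,capture,camera_info,manip
import cv2,numpy as np
s=sensors.state();print({k:np.round(v,3).tolist() for k,v in s.items()});print(manip.tip_reach)
for n in("side","top"):
    cv2.imwrite(f"pics/{n}0.png",capture(n));c=camera_info(n);print(n,c)
E
```

```text
pics
{'time': 0.0, 'joint_positions': [1.049, 0.478, 0.022, 1.556, -0.012, 1.109, -0.083], 'dq': [-0.002, -0.001, 0.0, 0.0, -0.0, 0.001, 0.0], 'joint_torque': [0.001, -58.286, 1.535, -27.261, -0.054, 0.017, 0.0], 'eef_pos': [0.271, -0.618, 0.23], 'ee_rot': [0.9, 1.379, -0.899], 'ft_force': [-0.491, -0.26, 0.263], 'ft_torque': [-0.016, 0.047, 0.028], 'width': 0.088}
0.008
side {'fx': 429.63997983265995, 'fy': 429.63997983265995, 'cx': 254.01083025420047, 'cy': 190.6373535354937, 'R': array([[-0.9863603 , -0.16398402,  0.01423377],
       [-0.09845011,  0.51844542, -0.84942446],
       [ 0.13191261, -0.83923989, -0.52751823]]), 't': array([0.51867162, 0.15634682, 0.9885908 ])}
top {'fx': 347.9620021397814, 'fy': 347.9620021397814, 'cx': 255.83953149270943, 'cy': 187.72957283792397, 'R': array([[ 0.01758424, -0.9997141 , -0.01620234],
       [-0.99284765, -0.01554502, -0.11837186],
       [ 0.11808615,  0.01816793, -0.99283714]]), 't': array([-0.04226609,  0.54012484,  0.84545017])}
```

View pics/top0.png

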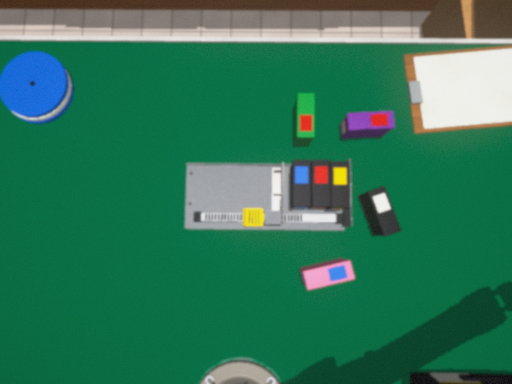

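View pics/side0.png

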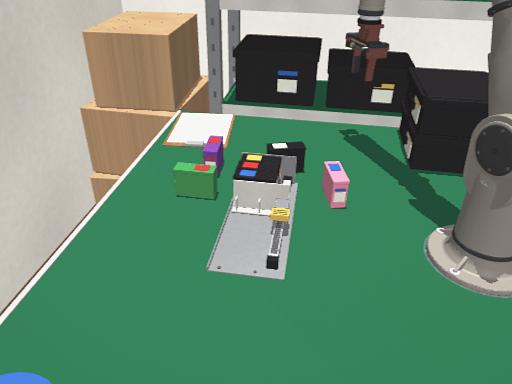

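The top view shows the rack (pixels 185–352, 162–230), the yellow pad at (253,217), the end stop at (197,217), and boxes tagged blue, red and yellow at the right end. The plain-tag box is at (380,212). The green, purple and pink boxes are distractors. There is only one yellow pad, and it sits on the bar. I'll check it in an enlarged crop.

```bash
cat > h.py <<'E'
import numpy as np,cv2
from station import camera_info
def ray(n,uv,z,c=None):
    c=c or camera_info(n);R,t=np.array(c["R"]),np.array(c["t"])
    d=R.T@np.array([(uv[0]-c["cx"])/c["fx"],(uv[1]-c["cy"])/c["fy"],1]);o=-R.T@t
    return o+d*(z-o[2])/d[2]
def proj(n,X,c=None):
    c=c or camera_info(n);p=np.array(c["R"])@X+np.array(c["t"]);return np.array([c["fx"]*p[0]/p[2]+c["cx"],c["fy"]*p[1]/p[2]+c["cy"]])
E
python3 - <<'E'
import cv2,numpy as np
a=cv2.imread("pics/top0.png")[150:240,178:358];b=cv2.imread("pics/side0.png")[145:280,200:310]
cv2.imwrite("pics/c.png",np.vstack([cv2.resize(a,(720,360),interpolation=cv2.INTER_CUBIC)]))
cv2.imwrite("pics/d.png",cv2.resize(b,None,fx=4.4,fy=4.4,interpolation=cv2.INTER_CUBIC))
E
```

```text
(no output)
```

View pics/c.png

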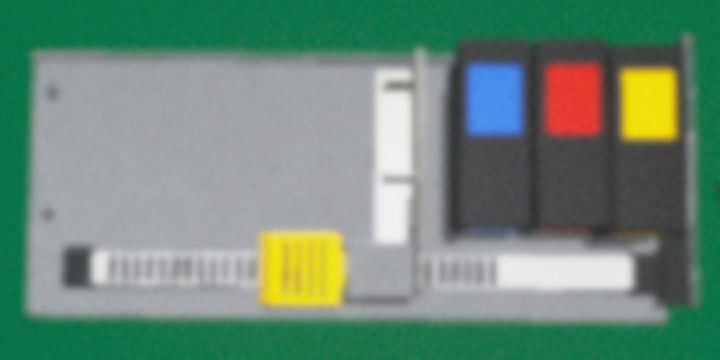

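View pics/d.png

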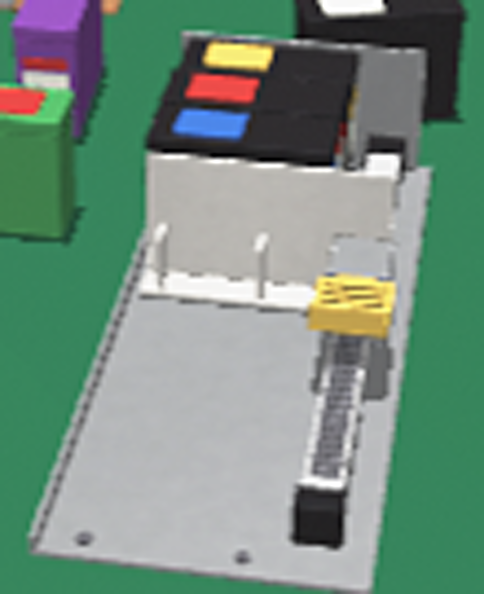

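The crop confirms the pad. It spans u 260–343 with its centre line at v≈269, and its lip is on the left, towards the end stop (inner edge u≈91).

```bash
python3 - <<'E'
from h import *
from station import sensors
from scipy.spatial.transform import Rotation as Ro
f=lambda u,v,o=(178,150):((u+.5)/4-.5+o[0],(v+.5)/4-.5+o[1])
P={}
for k,u,v,z in [("LB",27,316,.003),("LT",34,53,.003),("RB",667,321,.003),("stop",91,267,.028),("bar_r",630,270,.0275),("padR",343,269,.048),("padL_lip",260,269,.062),("padtop",300,233,.048),("padbot",300,305,.048)]:
    P[k]=ray("top",f(u,v),z);print(k,P[k].round(4))
d=P["LB"]-P["RB"];print("yaw y-axis",np.degrees(np.arctan2(-d[0],d[1])),np.hypot(*d[:2]))
d=P["stop"]-P["bar_r"];print("yaw bar",np.degrees(np.arctan2(-d[0],d[1])))
# side check: yellow lip-top edge ends & pad, stop
g=lambda u,v:((u+.5)/4.4-.5+200,(v+.5)/4.4-.5+145)
print("side lip mid",ray("side",g(350,316),.062),"stop",ray("side",g(323,487),.028))
s=sensors.state();print(Ro.from_rotvec(s["ee_rot"]).as_matrix().round(3))
E
```

```text
LB [0.4352 0.1495 0.003 ]
LT [0.6072 0.1521 0.003 ]
RB [ 0.4392 -0.261   0.003 ]
stop [0.4665 0.1049 0.028 ]
bar_r [ 0.4704 -0.2326  0.0275]
padR [ 0.4672 -0.0533  0.048 ]
padL_lip [ 0.4659 -0.0032  0.062 ]
padtop [ 0.4888 -0.0266  0.048 ]
padbot [ 0.4449 -0.0274  0.048 ]
yaw y-axis 0.5631890058709436 0.4105542504606491
yaw bar 0.6596418601621997
side lip mid [0.46570435 0.00570152 0.062     ] stop [0.46601502 0.10720728 0.028     ]
[[-0.001  0.916  0.402]
 [ 0.001  0.402 -0.916]
 [-1.    -0.    -0.002]]
```

>>> {"api": "step_arm", "payload": {"steps": [[[0,0.2,-0.2,-0.055,0,0],[0,0.45,-0.45,-0.11,0,0],[0,0.7,-0.7,-0.165,0,0],[0,0.95,-0.95,-0.22,0,0],[0,1,-1,-0.27,0,0]]], "fingers": 0}}

```text
time: 0.72
eef_pos: [0.3241, -0.4835, 0.2304]
ee_rot: [0.236, 1.558, -0.234]
ft_force: [0.4, -0.5, 0.3]
width: 0.0416
```

>>> {"api": "step_arm", "payload": {"steps": [[[0,0.4,0,-0.05,0,0],[0,0.8,0,-0.1,0,0],[0,1,0,-0.102,0,0]]]}}

```text
time: 1.1
eef_pos: [0.3537, -0.3891, 0.2305]
ee_rot: [-0.009, 1.571, 0.011]
ft_force: [-0.6, 0.1, 0.0]
width: 0.0113
```

>>> {"api": "step_arm", "payload": {"steps": [[[0,0.4,0.2,0,0,0],[0,0.8,0.4,0,0,0],[0,1,0.5,0,0,0]]]}}

```text
time: 1.48
eef_pos: [0.4029, -0.2888, 0.2307]
ee_rot: [-0.008, 1.57, 0.008]
ft_force: [0.1, -0.6, 1.2]
width: 0.0005
```

>>> {"api": "step_arm", "payload": {"steps": [[[0,0.5,0.3,0,0,0],[0,1,0.6,0,0,0],[0,1,0.6,0,0,0]]]}}

```text
time: 1.85
eef_pos: [0.4631, -0.1858, 0.2309]
ee_rot: [-0.011, 1.569, 0.013]
ft_force: [-0.7, 0.1, -0.3]
width: 0.0005
```

>>> {"api": "step_arm", "payload": {"steps": [[[0,0.5,0.01,0,0,0],[0.2,1,0.03,0,0,0],[0.2,1,0.03,0,0,0]]]}}

```text
time: 2.22
eef_pos: [0.4617, -0.0876, 0.2096]
ee_rot: [-0.01, 1.573, 0.011]
ft_force: [0.4, -0.7, 0.4]
width: 0.0001
```

>>> {"api": "step_arm", "payload": {"steps": [[[0.3,0.4,0,0,0,0],[0.8,0.64,0,0,0,0],[1,0.64,0,0,0,0],[1,0.64,0,0,0,0]]]}}

```text
time: 2.72
eef_pos: [0.461, -0.0277, 0.1094]
ee_rot: [-0.007, 1.574, 0.006]
ft_force: [0.3, -0.1, 1.2]
width: 0.0005
```

```bash
python3 - <<'E'
from station import sensors,capture,camera_info
from h import *
s=sensors.state();print(s["eef_pos"].round(4) if hasattr(s["eef_pos"],"round") else s["eef_pos"])
c=camera_info("wrist");w=capture("wrist");sd=capture("side")
import pickle;pickle.dump(c,open("wc.pkl","wb"))
cv2.imwrite("pics/w1r.png",w)
cv2.imwrite("pics/m1.png",np.hstack([cv2.resize(w,(520,390)),cv2.resize(sd[160:290,220:310],(270,390),interpolation=cv2.INTER_CUBIC)]))
P=np.array(s["eef_pos"])-[0,0,.008]
print("tip in wrist",proj("wrist",P,c),"side",proj("side",P))
for n,X in dict(pad=[.4665,-.0266,.048],lipin=[.4665,-.0076,.062],lipout=[.4665,-.0036,.062]).items(): print(n,proj("wrist",np.array(X),c),proj("side",np.array(X)))
E
```

```text
[ 0.461  -0.0277  0.1094]
tip in wrist [255.95642311 244.05523905] side [283.4963807  195.05376232]
pad [264.25018717 207.16462343] [280.09772809 213.55552092]
lipin [265.19922898 186.27584652] [279.46832433 213.22107896]
lipout [265.30404333 180.0853003 ] [279.27590148 214.16850279]
```

View pics/m1.png

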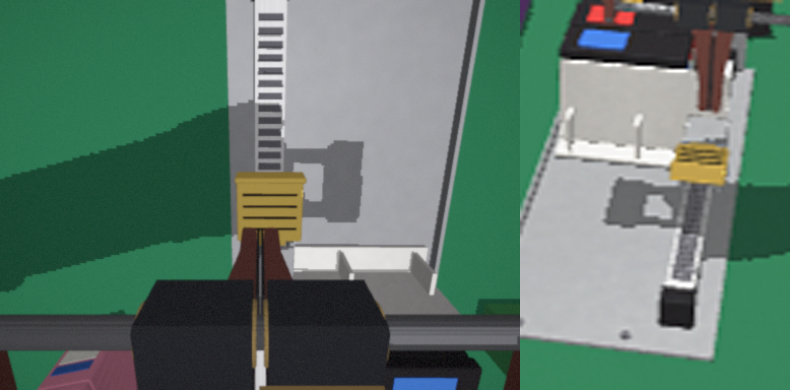

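The wrist view shows the pad at scaled columns 237–305, rows 173–240. Its lip top is at rows 173–180, a little further +y than I predicted, so I'll refine that.

```bash
python3 - <<'E'
from h import *
w=cv2.imread("pics/w1r.png")
cv2.imwrite("pics/e.png",cv2.resize(w[160:250,215:315],None,fx=6,fy=6,interpolation=cv2.INTER_CUBIC))
t=cv2.imread("pics/top0.png").astype(int)
print("wrist col265", [tuple(w[r,250]) for r in range(164,182)])
E
```

```text
wrist col265 [(np.uint8(110), np.uint8(108), np.uint8(107)), (np.uint8(111), np.uint8(107), np.uint8(106)), (np.uint8(112), np.uint8(109), np.uint8(108)), (np.uint8(112), np.uint8(109), np.uint8(108)), (np.uint8(108), np.uint8(106), np.uint8(109)), (np.uint8(73), np.uint8(106), np.uint8(121)), (np.uint8(49), np.uint8(103), np.uint8(123)), (np.uint8(45), np.uint8(104), np.uint8(123)), (np.uint8(49), np.uint8(106), np.uint8(125)), (np.uint8(52), np.uint8(108), np.uint8(128)), (np.uint8(52), np.uint8(108), np.uint8(128)), (np.uint8(59), np.uint8(124), np.uint8(145)), (np.uint8(68), np.uint8(137), np.uint8(161)), (np.uint8(74), np.uint8(146), np.uint8(169)), (np.uint8(70), np.uint8(142), np.uint8(165)), (np.uint8(69), np.uint8(137), np.uint8(161)), (np.uint8(65), np.uint8(134), np.uint8(157)), (np.uint8(68), np.uint8(138), np.uint8(162))]
```

View pics/e.png

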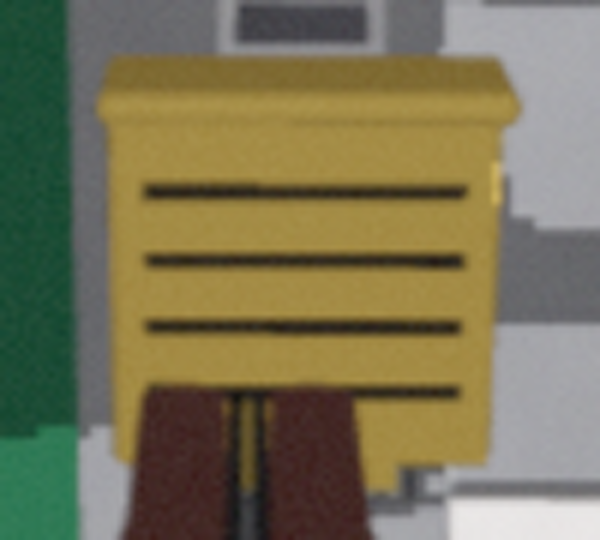

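```bash
python3 - <<'E'
from h import *
import pickle
c=pickle.load(open("wc.pkl","rb"));g=lambda u,v:((u+.5)/6-.5+215,(v+.5)/6-.5+160)
for n,u,v,z in [("lipout",310,90,.062),("lipin",310,122,.062),("lipL",98,105,.062),("lipR",520,105,.062),("padboxend",300,463,.048),("padL",112,300,.048),("padR",497,300,.048)]: print(n,ray("wrist",g(u,v),z,c).round(4))
E
```

```text
lipout [ 4.67e-01 -1.00e-04  6.20e-02]
lipin [ 0.4671 -0.0035  0.062 ]
lipL [ 0.4452 -0.0019  0.062 ]
lipR [ 0.4886 -0.0015  0.062 ]
padboxend [ 0.4671 -0.0485  0.048 ]
padL [ 0.4455 -0.0285  0.048 ]
padR [ 0.4891 -0.0281  0.048 ]
```

>>> {"api": "step_arm", "payload": {"steps": [[[0.2,0.08,0.06,0,0,0],[0.43,0.08,0.06,0,0,0],[0.43,0.08,0.06,0,0,0],[0.43,0.08,0.06,0,0,0]]]}}

```text
time: 3.32
eef_pos: [0.4688, -0.0183, 0.0689]
ee_rot: [-0.008, 1.569, 0.008]
ft_force: [0.3, 0.2, -0.1]
width: -0.0001
```

>>> {"api": "step_arm", "payload": {"steps": [[[0.04,0,0,0,0,0],[0.08,0,0,0,0,0],[0.12,0,0,0,0,0],[0.12,0,0,0,0,0]]]}}

```text
time: 3.82
eef_pos: [0.468, -0.0176, 0.0556]
ee_rot: [-0.009, 1.571, 0.009]
ft_force: [0.1, -0.0, 2.1]
width: 0.0005
```

>>> {"api": "step_arm", "payload": {"steps": [[[0.02,0,0,0,0,0],[0.04,0,0,0,0,0],[0.04,0,0,0,0,0]]]}}

```text
time: 4.2
eef_pos: [0.4681, -0.0172, 0.0518]
ee_rot: [-0.009, 1.57, 0.01]
ft_force: [-1.3, 2.3, 4.6]
width: 0.0006
```

>>> {"api": "step_arm", "payload": {"steps": [[[0.02,0,0,0,0,0],[0.04,0,0,0,0,0],[0.04,0,0,0,0,0]]]}}

```text
time: 4.58
eef_pos: [0.4681, -0.0174, 0.0478]
ee_rot: [-0.009, 1.57, 0.01]
ft_force: [-0.7, 1.7, 6.0]
width: 0.0004
```

>>> {"api": "step_arm", "payload": {"steps": [[[0.01,0,0,0,0,0],[0.02,0,0,0,0,0],[0.02,0,0,0,0,0]]]}}

```text
time: 4.95
eef_pos: [0.4681, -0.0173, 0.0461]
ee_rot: [-0.009, 1.57, 0.009]
ft_force: [-2.4, 2.4, 9.6]
width: 0.0005
```

>>> {"api": "step_arm", "payload": {"steps": [[[0.01,0.03,0,0,0,0],[0.01,0.06,0,0,0,0],[0.015,0.1,0,0,0,0],[0.015,0.1,0,0,0,0]]]}}

```text
time: 5.45
eef_pos: [0.4682, -0.0082, 0.0455]
ee_rot: [-0.01, 1.57, 0.008]
ft_force: [-4.5, 0.1, 23.7]
width: 0.0004
```

>>> {"api": "step_arm", "payload": {"steps": [[[-0.01,0.04,0,0,0,0],[-0.01,0.08,0,0,0,0],[-0.01,0.12,0,0,0,0],[-0.01,0.12,0,0,0,0]]]}}

```text
time: 5.95
eef_pos: [0.468, 0.0039, 0.0459]
ee_rot: [-0.01, 1.57, 0.008]
ft_force: [-2.1, -0.8, 13.0]
width: 0.0003
```

```bash
python3 - <<'E'
from station import sensors,capture
from h import *
w=capture("wrist");sd=capture("side");t=capture("top")
cv2.imwrite("pics/m2.png",np.hstack([w[120:280,170:370].repeat(2,0).repeat(2,1),cv2.resize(sd[160:290,220:310],(222,320),interpolation=cv2.INTER_CUBIC)]))
cv2.imwrite("pics/t2.png",t)
s=sensors.state();print(s["eef_pos"],s["ft_force"],s["ft_torque"])
E
```

```text
[0.4679796  0.00388146 0.04588463] [-2.71003088 -1.12843987 13.6795074 ] [-2.32272116e-01  4.85153784e-01 -1.73000974e-05]
```

View pics/m2.png

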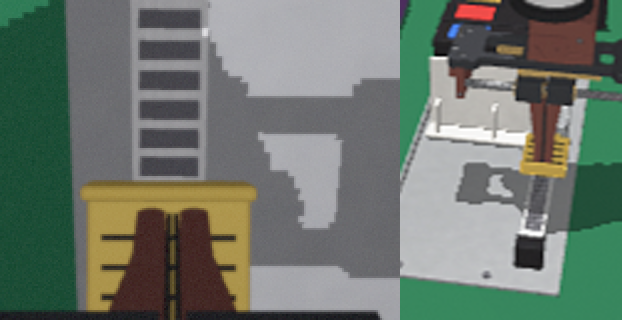

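The picture shows the pad pressed, with the fingertip on it just behind the lip. The bookend is moving back with the finger and the boxes are undisturbed, so I'll keep pushing.

>>> {"api": "step_arm", "payload": {"steps": [[[0,0.12,0,0,0,0],[0,0.24,0,0,0,0],[0,0.36,0,0,0,0],[0,0.48,0,0,0,0],[0,0.6,0,0,0,0]]]}}

```text
time: 6.72
eef_pos: [0.4677, 0.0636, 0.0459]
ee_rot: [-0.01, 1.57, 0.007]
ft_force: [-0.6, -2.2, 11.1]
width: 0.0003
```

>>> {"api": "step_arm", "payload": {"steps": [[[0,0.04,0,0,0,0],[0,0.08,0,0,0,0],[0,0.12,0,0,0,0],[0,0.16,0,0,0,0],[0,0.2,0,0,0,0]]]}}

```text
time: 7.35
eef_pos: [0.4675, 0.0835, 0.0459]
ee_rot: [-0.01, 1.569, 0.007]
ft_force: [-0.7, -1.4, 11.1]
width: 0.0002
```

>>> {"api": "step_arm", "payload": {"steps": [[[0,0.04,0,0,0,0],[0,0.08,0,0,0,0],[0,0.12,0,0,0,0],[0,0.16,0,0,0,0],[0,0.2,0,0,0,0]]]}}

```text
time: 7.98
eef_pos: [0.4674, 0.1036, 0.0459]
ee_rot: [-0.01, 1.569, 0.007]
ft_force: [-0.8, -2.2, 11.0]
width: 0.0003
```

```bash
python3 - <<'E'
from station import sensors,capture
from h import *
sd=capture("side");t=capture("top")
cv2.imwrite("pics/m3.png",np.hstack([cv2.resize(t[150:240,170:270],(444,400),interpolation=cv2.INTER_CUBIC),cv2.resize(sd[160:290,220:310],(277,400),interpolation=cv2.INTER_CUBIC)]))
E
```

```text
(no output)
```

View pics/m3.png

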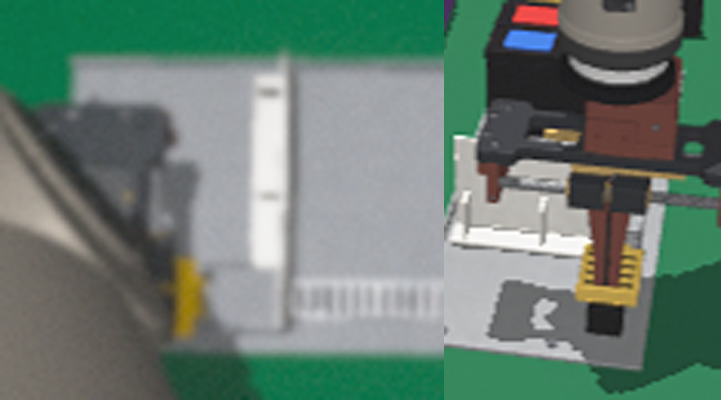

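The bookend is riding back: the white plate is well clear of the boxes and the pad is at the end stop. I'll go on slowly until it touches.

>>> {"api": "step_arm", "payload": {"steps": [[[0,0.03,0,0,0,0],[0,0.06,0,0,0,0],[0,0.09,0,0,0,0],[0,0.12,0,0,0,0],[0,0.15,0,0,0,0]]]}}

```text
time: 8.7
eef_pos: [0.4673, 0.1186, 0.0459]
ee_rot: [-0.009, 1.569, 0.008]
ft_force: [-0.6, -2.1, 11.3]
width: 0.0006
```

>>> {"api": "step_arm", "payload": {"steps": [[[0,0.02,0,0,0,0],[0,0.04,0,0,0,0],[0,0.06,0,0,0,0],[0,0.08,0,0,0,0],[0,0.1,0,0,0,0]]]}}

```text
time: 9.32
eef_pos: [0.4672, 0.1286, 0.0459]
ee_rot: [-0.009, 1.569, 0.008]
ft_force: [-1.4, -1.6, 10.9]
width: 0.0001
```

>>> {"api": "step_arm", "payload": {"steps": [[[0,0.02,0,0,0,0],[0,0.04,0,0,0,0],[0,0.06,0,0,0,0],[0,0.08,0,0,0,0],[0,0.1,0,0,0,0]]]}}

```text
time: 9.95
eef_pos: [0.4669, 0.1355, 0.0453]
ee_rot: [-0.011, 1.571, 0.003]
ft_force: [2.6, -11.1, 7.5]
width: 0.0004
```

>>> {"api": "step_arm", "payload": {"steps": [[[0.0,0.02,0,0,0,0],[0.0,0.04,0,0,0,0],[0.0,0.04,0,0,0,0]]]}}

```text
time: 10.32
eef_pos: [0.4668, 0.1358, 0.0451]
ee_rot: [-0.013, 1.572, -0.003]
ft_force: [1.9, -17.5, 11.1]
width: 0.0002
```

```bash
python3 - <<'E'
from station import sensors,capture
from h import *
sd=capture("side");t=capture("top")
cv2.imwrite("pics/m4.png",np.hstack([cv2.resize(t[150:240,170:270],(444,400),interpolation=cv2.INTER_CUBIC),cv2.resize(sd[180:280,230:300],(280,400),interpolation=cv2.INTER_CUBIC)]))
s=sensors.state();print(s["eef_pos"],s["ft_force"])
E
```

```text
[0.46682346 0.13581909 0.04507437] [  2.85216152 -16.80965775  10.05419008]
```

View pics/m4.png

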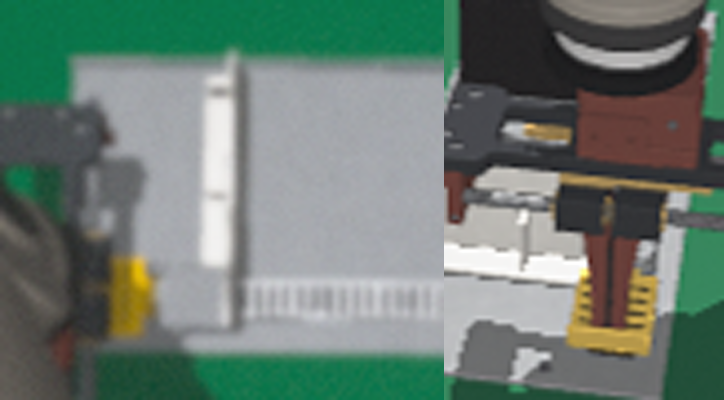

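The side force rose to 17 N with no further travel, so the bookend is at a hard stop. I'll ease the push but keep a slight push home, then lift while following the pad's arc.

>>> {"api": "step_arm", "payload": {"steps": [[[0,-0.03,0,0,0,0],[0,-0.05,0,0,0,0],[0,-0.05,0,0,0,0]]]}}

```text
time: 10.8
eef_pos: [0.4669, 0.1353, 0.0453]
ee_rot: [-0.01, 1.57, 0.004]
ft_force: [0.9, -6.9, 7.3]
width: 0.0003
```

>>> {"api": "step_arm", "payload": {"steps": [[[-0.02,-0.012,0,0,0,0],[-0.04,-0.024,0,0,0,0],[-0.06,-0.036,0,0,0,0],[-0.08,-0.05,0,0,0,0],[-0.1,-0.06,0,0,0,0]]]}}

```text
time: 11.42
eef_pos: [0.4663, 0.1321, 0.0553]
ee_rot: [-0.009, 1.57, 0.009]
ft_force: [3.4, -3.9, 0.9]
width: 0.0006
```

>>> {"api": "step_arm", "payload": {"steps": [[[-0.03,-0.02,0,0,0,0],[-0.06,-0.04,0,0,0,0],[-0.2,-0.04,0,0,0,0],[-0.5,-0.3,0,0,0,0],[-0.6,-0.4,0,0,0,0]]]}}

```text
time: 12.05
eef_pos: [0.4671, 0.092, 0.1169]
ee_rot: [-0.008, 1.569, 0.009]
ft_force: [-0.1, 0.4, 0.4]
width: 0.0005
```

>>> {"api": "step_arm", "payload": {"steps": [[[0,0,0,0,0,0],[0,0,0,0,0,0]]]}}

```text
time: 12.3
eef_pos: [0.466, 0.093, 0.1146]
ee_rot: [-0.009, 1.572, 0.01]
ft_force: [0.7, 0.9, -0.8]
width: 0.0005
```

```bash
python3 - <<'E'
from station import sensors,capture,camera_info
from h import *
import pickle
s=sensors.state();print(s["eef_pos"],s["ft_force"])
c=camera_info("wrist");w=capture("wrist");sd=capture("side");pickle.dump(c,open("wc2.pkl","wb"))
cv2.imwrite("pics/w5r.png",w)
print(proj("wrist",np.array([.466,.13,.05]),c),proj("side",np.array([.466,.13,.05])))
cv2.imwrite("pics/m5.png",np.hstack([cv2.resize(w[130:250,190:340],(500,400),interpolation=cv2.INTER_CUBIC),cv2.resize(sd[190:290,230:300],(280,400),interpolation=cv2.INTER_CUBIC)]))
E
```

```text
[0.46604759 0.09301368 0.1146342 ] [ 0.69230351  0.89117292 -0.77750021]
[256.50407538 154.07619425] [272.05989971 254.24153171]
```

View pics/m5.png

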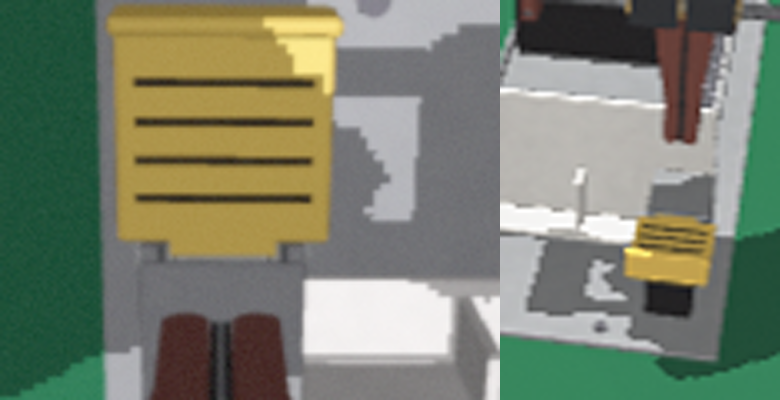

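```bash
python3 - <<'E'
from h import *
import pickle
c=pickle.load(open("wc2.pkl","rb"));g=lambda u,v:((u+.5)/3.3333-.5+190,(v+.5)/3.3333-.5+130)
for n,u,v,z in [("lipout",225,17,.062),("lipin",225,35,.062),("boxend",225,241,.048),("coverend",225,262,.047)]: print(n,ray("wrist",g(u,v),z,c).round(4))
E
```

```text
lipout [0.4662 0.1444 0.062 ]
lipin [0.4662 0.141  0.062 ]
boxend [0.4669 0.096  0.048 ]
coverend [0.467 0.091 0.047]
```

>>> {"api": "step_arm", "payload": {"steps": [[[-0.4,0,0,0,0,0],[-0.8,0,0,0,0,0],[-0.8,0,0,0,0,0],[-0.8,0,0,0,0,0]]]}}

```text
time: 12.9
eef_pos: [0.4659, 0.0925, 0.1942]
ee_rot: [-0.01, 1.572, 0.009]
ft_force: [-0.0, -0.4, -0.9]
width: 0.0002
```

```bash
python3 - <<'E'
from station import capture,sensors
import cv2,numpy as np
t=capture("top");cv2.imwrite("pics/f.png",np.hstack([cv2.resize(t[140:240,170:400],(690,300))]))
a=cv2.imread("pics/top0.png")
print("box region diff",np.abs(a[155:240,285:410].astype(int)-t[155:240,285:410]).max(axis=2).mean())
E
```

```text
box region diff 3.584658823529412
```

View pics/f.png

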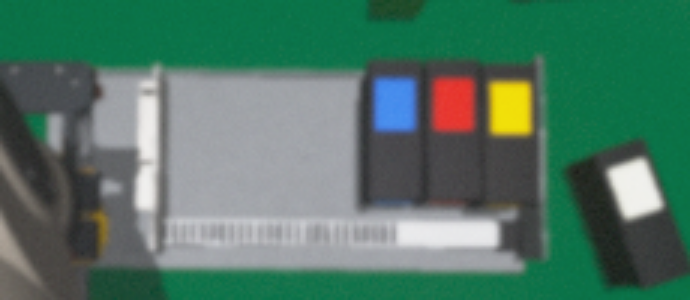

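The three boxes and the spare box stand unmoved, and the bookend plate is at the far end (crop u≈150). I'm handing the job in.

```bash
python3 -c "
from station import order
print(order.finish_job())"
```

```text
the job is handed in; nothing more can be done
None
```

The bookend is back against its end stop, the release pad has sprung up, and the job is handed in at about 13 s of robot time. I closed the gripper, pressed the yellow pad down to its stop with the fingertip, and held it there while pushing the bookend back. I then eased the push and lifted off along the pad's arc.

- **Fully home:** the bookend stopped solid. The side force rose to about 17 N over only 0.3 mm of further travel. The pad moved about 0.1445 m, which puts the start at about 0.0155, inside the stated 0 to 0.06. I could not measure the gap at the stop directly, and the camera position is good to about 2 mm.
- **Pad up:** the last wrist picture showed the pad at its up geometry, with the flat top measuring 45 mm.
- **Boxes:** the top picture showed the three rack boxes and the spare box where they were.
- **Robot clear:** the tool is at 0.19 m height, with forces under 1 N.
- **Disagreement:** the first top view put the pad about 3 to 4 mm off from the wrist view. I mostly trusted the wrist view, and contact came at the height it gave.

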